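Unlock a casting mould: feel for the notch, press the key

ROBOT

A 6-joint arm with a two-finger parallel gripper is mounted at the origin on the work surface. World frame = base frame: x ahead of the robot, y to its left, z up, the work surface at z = 0. Lengths are in mm, angles in rad, forces in N, time in s.
With the tool pointing down it reaches from about 375 to 900 mm from the base axis. Payload 3.1 kg.
Tool frame: the origin (TCP) lies at the centre of the arm's flange, where the gripper is bolted on; the fingertips stand 182 mm ahead of it and the grasp point (between the pads) lies 164 mm ahead of it; x points along the fingers, y is the direction in which the jaws open and shut, and the axes are right-handed (so a half turn about x gives the same grasp; the last joint's range is limited). The gripper opens to 87 mm and grips with 3 to 60 N. Pads are 19 mm wide; open, the fingers measure 117 mm over their backs; the gripper's body (75 mm by 190 mm) begins 51 mm behind the grasp point.
Start: joints at [-1.466, 0.527, 1.433, -0, 1.181, -0.178], TCP at [175.027, -599.97, 404.748] pointing down, gripper open.
Joint ranges: [-3.08, 3.08], [-0.75, 2.2], [0.22, 2.44], [-1.43, 4.57], [0, 2.65], [-2.85, 2.85]. Speed limits (rad/s): [2.79, 2.79, 3.14, 3.14, 3.14, 3.14].

INTERFACE

Orientations are given as a rotation vector (axis times angle).
In Python, from rig import readout, capture, workorder gives the robot as it stands.
- The arm moves only by the tool apply_moves, never from a script. Its argument "targets" is a list of rows, each an object of numbers: "x", "y", "z": the shift along the world's x, y, z in cm; "ax", "ay", "az": the turn, a rotation vector about the world's x, y, z in units of 6 degrees (1.0 is 6 degrees); "gripper": the closure in counts, from 0 (fully open) to 255 (shut). A call has 1 to 20 rows; each row is the pose to reach, as a shift and turn from the pose measured when the call began; what a row does not reach only later rows make up. A row lasts 1/12 s, in which the tool goes at most 41.7 mm and 7.16 degrees, less where a joint would pass 70% of its speed; a pose out of reach is approached as far as the arm can. A call with a gripper value outside its range is refused whole. The fingers move at their own pace and stop on an object; the grip force is fixed at half the most. Time passes only in rows, so rows that repeat a pose let the fingers close. It gives the time, the measured TCP pose, the force and the opening at its end, in the units of the state.
- readout.sense(): the state, without advancing time (a new reading comes with each control period).
- capture(name): name is "side" or "top" or "wrist"; returns a dict with "img" (420x560x3 uint8, red, green, blue), "camera_matrix" (3x3 intrinsics, pixels), "dist" ([k1, k2, p1, p2, k3] as OpenCV has them; the pictures are not rectified), "eye" and "attitude" of the camera in the world. Camera axes: x right, y down, z forward; pixel columns grow to the right and rows downward; lengths in mm; the calibration is good to about 2 mm. A picture is of the moment at which its call begins. There is no depth.
- workorder.hand_in(): hands the job in, once; it reports no verdict.
The state is a dict: "t": time; "qpos": joint angles; "qvel": joint speeds; "joint_torque": joint torques, N m; "ee_pos": TCP position; "orientation": TCP orientation; "force": force on the tool from outside, world axes, zero at the start; "ft_torque": the same for the moment, N m; "finger_gap": finger opening in mm.
Only numpy, scipy, OpenCV 4.12 (cv2) and the standard library are available. Lean on these libraries where they do the work, as an engineer would, in place of code of your own. Each camera call takes 0.05 s, during which the arm holds its last target.

TASK

Unlock the casting mould that has the metal locking ring on top. With a fingertip, feel along the top of the ring until you find the notch in its outer edge, somewhere on the side towards the robot, and press the release key at the bottom of the notch fully down, so that it stays down and the cover rises. Do not grasp or lift anything, do not touch the cover or its knob, leave the things round about where they are, and finish clear of the mould.

Things in the scene. Friction and masses are not known exactly. Their poses are not given: they have to be found in the camera images.
- mould: casting mould, fixed: round brown case, 196 mm diameter, on a 270 mm square board 10 mm thick, with an aluminium locking ring on top and a mint-green cover inside the ring. Origin on the case's vertical axis at bench height; axes parallel to the robot's
- ring_top (a point): on the mould's axis, level with the ring's flat top, 184 mm above the bench; its axes do not tell where the notch is. Ring: 210 mm outside, 136 mm inside diameter, 24 mm thick; it does not turn. Its top is unbroken but for one notch, at a new place each time, the notch's middle at most 75 degrees round the axis from the -x side, which faces the robot
- key (a joint): release key, the floor of the notch, aluminium like the ring. Travel in m: 0 up, its top 14 mm below the ring's top; 0.008 fully down. About 9 N moves it; no spring, stays where left; raises the cover by as much. Notch: 48 mm wide along the ring, straight sides, reaching 28 mm in from the ring's outer face (77 to 105 mm off the axis), open above and outside
- cover (a joint): mint-green round cover on the mould's axis inside the ring, 133 mm diameter, with a low round steel knob (40 mm diameter, 18 mm tall) at its centre. Value: how far it has risen, in m; 0 seated, its top 4 mm below the ring's top; 0.008 once the key is fully down. Not to be touched
- cast_a: white plaster cylinder, 64 mm diameter, 95 mm tall, standing beside the mould. Loose, not to be disturbed; origin at its underside
- cast_b: white plaster cylinder, 64 mm diameter, 95 mm tall, standing on its other side. Loose, not to be disturbed; origin at its underside
- cap: white plaster cap, shallow dish 100 mm diameter, 22 mm tall, in front of the mould. Loose, not to be disturbed; origin at its underside
- cup: red open cup, 72 mm diameter, 95 mm tall, in front left. Loose, not to be disturbed; origin at its underside
- scraper: flat scraper with wooden handle lying across the front of the mould. Loose, not to be disturbed; origin at its underside
- meter: grey hand-held meter lying flat, 171 x 82 x 46 mm, to the right. Loose, not to be disturbed; origin at its underside
- brush: wooden-handled brush lying behind the mould. Loose, not to be disturbed; origin at its underside

How it is judged:
By the outcome, as a careful person would: the job done as asked, in the order asked, and still so for the second after the job is handed in, with the robot touching nothing.
It also fails if it takes over 67 s, if anything falls off the work surface, if the arm or the gripper's body presses on something with over 40 N, if the wrist force passes 120 N, or if a joint passes its speed limit or range.

## Working session

There is one attempt and no reset: what is moved stays moved. The work goes in short steps, Python scripts to look and compute and a tool call to move; the robot and the scene stay as the last step left them, time stands still between calls to the robot, and variables do not carry over. Pictures are saved under pics/ and viewed, and the job is handed in when it is done.

Besides the shell and the picture viewer there is one more tool, called after "Emit:" as a command line: name --argument value ..., lists and objects as JSON in quotes. apply_moves: Moves the arm, as the interface text tells. Its arguments: {"type":"object","properties":{"targets":{"type":"array","items":{"type":"object","properties":{"x":{"type":"number"},"y":{"type":"number"},"z":{"type":"number"},"ax":{"type":"number"},"ay":{"type":"number"},"az":{"type":"number"},"gripper":{"type":"number"}}}}},"required":["targets"]}

```bash
ls; mkdir -p pics
python3 - <<'E'
from rig import readout, capture
import cv2, json
for n in ("side","top","wrist"):
    c=capture(n); cv2.imwrite(f"pics/{n}0.png",c["img"][:,:,::-1]); print(n,c["camera_matrix"],c["dist"],c["eye"],c["attitude"])
print(readout.sense())
E
```

```text
pics
side [[449.28426044   0.         281.69306083]
 [  0.         449.28426044 208.84964322]
 [  0.           0.           1.        ]] [-0.04855293  0.          0.          0.          0.        ] [ 246.56361587  748.12106336 1064.74515431] [-0.54283895  2.76506034 -1.04412638]
top [[419.38048089   0.         275.38009791]
 [  0.         419.38048089 207.52416902]
 [  0.           0.           1.        ]] [-0.09515742  0.          0.          0.          0.        ] [ 472.98651435  -27.86211118 1229.92674249] [-2.15019208  2.2024363  -0.07668173]
wrist [[354.83348386   0.         276.81897405]
 [  0.         354.83348386 203.2579885 ]
 [  0.           0.           1.        ]] [-0.0025138  0.         0.         0.         0.       ] [ 250.69866355 -577.94991032  383.12141061] [ 2.32114266 -1.73921953 -0.25674767]
{'t': 0.15, 'qpos': array([-1.46549283e+00,  5.28255294e-01,  1.43363023e+00, -1.67590195e-05,
        1.18140904e+00, -1.78505106e-01]), 'qvel': array([ 1.67245883e-03, -1.15550802e-03, -5.83784502e-03,  6.77538004e-05,
        8.43725644e-04,  8.79441341e-04]), 'joint_torque': array([ 7.22123659e-04, -4.40431237e+01, -1.76842725e+01,  6.33568573e-02,
        5.52288454e-02, -1.06297628e-04]), 'ee_pos': array([ 175.00300954, -599.71588512,  403.98745592]), 'orientation': array([ 2.07001426,  0.2975101 , -2.06991642]), 'force': array([-0.32175563, -0.45361404,  0.93248061]), 'ft_torque': array([ 0.01772162,  0.06663807, -0.03038144]), 'finger_gap': 87.16933758540306}
```

View pics/side0.png

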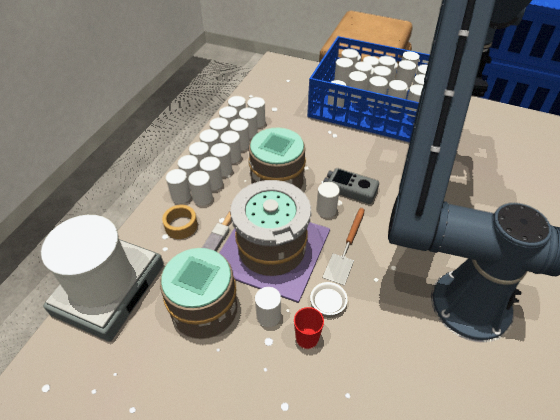

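View pics/top0.png

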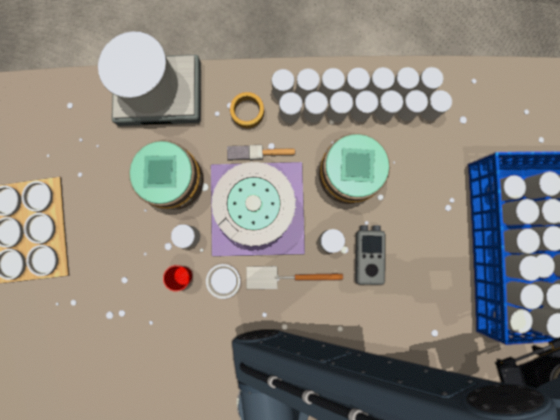

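View pics/wrist0.png

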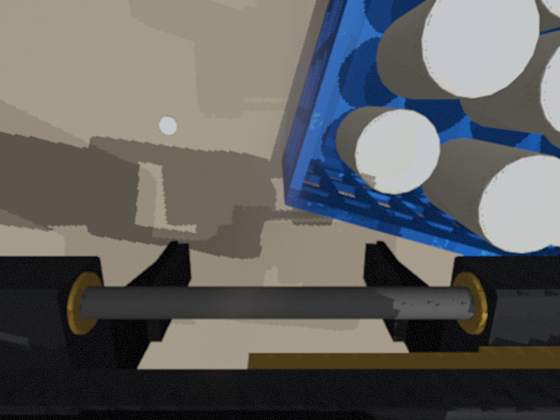

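The top view shows the mould ring centred near (254,204), with a possible notch near (228,230). In the side view the same feature is near (287,236). I'll enlarge both crops and measure the axis.

```bash
cat > h.py <<'E'
import numpy as np, cv2
from scipy.spatial.transform import Rotation as R
def ray(c,uv):
    p=cv2.undistortPoints(np.array(uv,float).reshape(-1,1,2),c["camera_matrix"],np.array(c["dist"])).reshape(-1,2)
    d=np.c_[p,np.ones(len(p))]@R.from_rotvec(c["attitude"]).as_matrix().T
    return np.array(c["eye"]),d
def onz(c,uv,z):
    e,d=ray(c,uv); return e+d*((z-e[2])/d[:,2])[:,None]
def proj(c,P):
    Rm=R.from_rotvec(c["attitude"]).as_matrix().T
    rv=cv2.Rodrigues(Rm)[0]; t=-Rm@np.array(c["eye"])
    return cv2.projectPoints(np.array(P,float).reshape(-1,1,3),rv,t,c["camera_matrix"],np.array(c["dist"]))[0].reshape(-1,2)
E
python3 - <<'E'
from rig import capture
from h import *
for n,(u,v) in {"top":(254,204),"side":(270,210)}.items():
    c=capture(n); im=c["img"]
    hsv=cv2.cvtColor(im,cv2.COLOR_RGB2HSV)
    m=cv2.inRange(hsv,(65,50,90),(95,255,255)); roi=np.zeros_like(m); roi[v-40:v+40,u-45:u+45]=255; m&=roi
    m=cv2.morphologyEx(m,cv2.MORPH_CLOSE,np.ones((9,9)))
    k=max(cv2.findContours(m,0,1)[0],key=cv2.contourArea)
    P=onz(c,k.reshape(-1,2).astype(float),180)
    (cx,cy),r=cv2.minEnclosingCircle(P[:,:2].astype(np.float32))
    e=cv2.fitEllipse(P[:,:2].astype(np.float32))
    print(n,cx,cy,r,e)
    a=im[v-70:v+70,u-70:u+70,::-1]
    cv2.imwrite(f"pics/{n}_crop.png",cv2.resize(a,(580,580),interpolation=cv2.INTER_CUBIC))
E
```

```text
top 569.3971557617188 36.51709747314453 65.26995086669922 ((569.598876953125, 37.07874298095703), (126.94263458251953, 127.95956420898438), 84.41021728515625)
side 569.1619873046875 37.77808380126953 66.0331802368164 ((569.6676635742188, 36.48929977416992), (125.24424743652344, 129.7528076171875), 113.25200653076172)
```

View pics/top_crop.png

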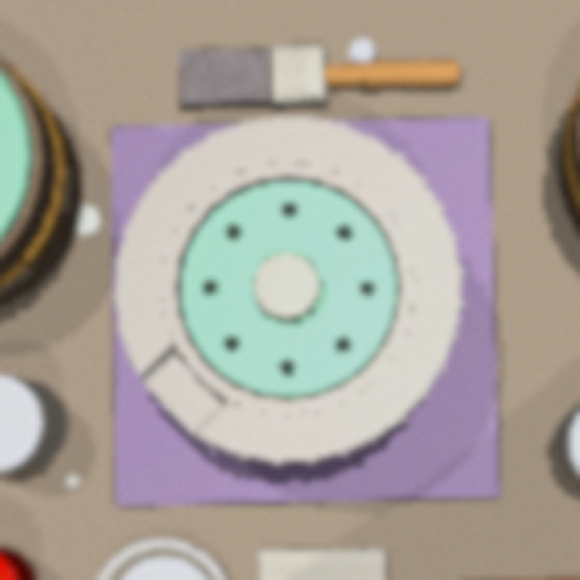

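View pics/side_crop.png

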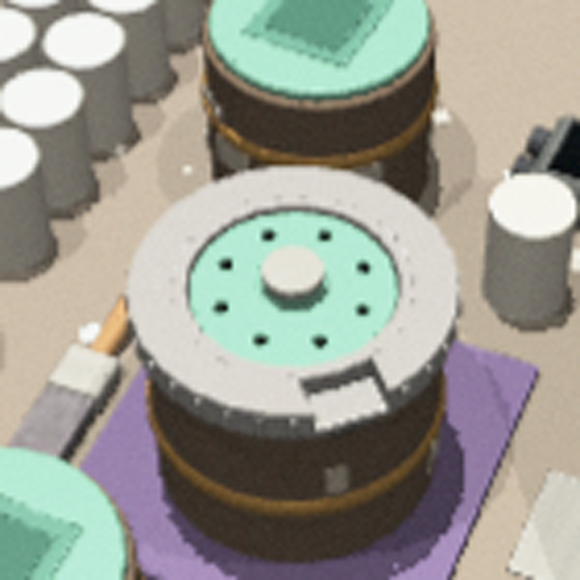

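Run:
```python
from rig import capture
from h import *
s=580/140
C=np.array([569.5,37])
for n,o,pts in (("top",(184,134),[(175,348),(225,402)]),("side",(200,140),[(302,380),(375,360)])):
    c=capture(n)
    P=onz(c,np.array(pts)/s+np.array(o)-.5+.5/s,184)[:,:2]-C
    print(n,P.round(1),np.hypot(*P.T),np.linalg.norm(P[0]-P[1]),np.degrees(np.arctan2(P[:,1],-P[:,0])))
    m=P.mean(0);print(np.degrees(np.arctan2(m[1],-m[0])))
from rig import readout
st=readout.sense(); print(R.from_rotvec(st["orientation"]).as_matrix().round(3))
```

```text
top [[-35.4  68.2]
 [-68.7  38.5]] [76.83804839 78.72255027] 44.63485287243792 [62.57741899 29.25712437]
45.709559912222716
side [[-36.4  71.1]
 [-71.5  39.9]] [79.86966192 81.91877989] 46.939350129289025 [62.88461753 29.18371729]
45.81437691673363
[[-0.     0.28  -0.96 ]
 [ 0.001 -0.96  -0.28 ]
 [-1.    -0.001 -0.   ]]
```

The notch is clear in both views and they agree. Its middle is about 45.8° towards +y from −x, with chord widths of 45 and 47 mm, and the axis is at about (569.5, 37). I'll still feel for it as asked, starting with closed jaws on the ring top at about 14° and sliding towards the notch.

First I'll travel above everything and close the gripper.

Emit:
apply_moves --targets '[{"z": 1, "gripper": 255}, {"x": 0.5, "y": 1, "z": 2, "az": 0.3, "gripper": 255}, {"x": 1, "y": 2.5, "z": 3, "az": 0.8, "gripper": 255}, {"x": 2, "y": 4.5, "z": 3, "az": 1.3, "gripper": 255}, {"x": 3, "y": 6.5, "z": 3, "az": 1.9, "gripper": 255}, {"x": 4, "y": 8.7, "z": 3, "az": 2.6, "gripper": 255}, {"x": 5, "y": 10.9, "z": 3, "az": 3.3, "gripper": 255}, {"x": 6, "y": 13.1, "z": 3, "az": 4, "gripper": 255}, {"x": 7, "y": 15.3, "z": 3, "az": 4.7, "gripper": 255}, {"x": 8, "y": 17.5, "z": 3, "az": 5.4, "gripper": 255}, {"x": 9, "y": 19.6, "z": 3, "az": 6, "gripper": 255}, {"x": 10, "y": 21.7, "z": 3, "az": 6.6, "gripper": 255}, {"x": 11, "y": 23.8, "z": 3, "az": 7.2, "gripper": 255}, {"x": 12, "y": 25.9, "z": 3, "az": 7.8, "gripper": 255}, {"x": 13, "y": 28, "z": 3, "az": 8.4, "gripper": 255}, {"x": 14, "y": 30, "z": 3, "az": 9, "gripper": 255}, {"x": 14.8, "y": 31.8, "z": 3, "az": 9.5, "gripper": 255}, {"x": 15.4, "y": 33, "z": 3, "az": 9.8, "gripper": 255}, {"x": 15.8, "y": 33.8, "z": 3, "az": 10, "gripper": 255}, {"x": 16, "y": 34, "z": 3, "az": 10, "gripper": 255}]'

```text
schema error: expected keys x, y, z, ax, ay, az, gripper
```

Emit:
apply_moves --targets '[{"x": 0, "y": 0, "z": 1, "ax": 0, "ay": 0, "az": 0, "gripper": 255}, {"x": 1, "y": 2, "z": 3, "ax": 0, "ay": 0, "az": 0.6, "gripper": 255}, {"x": 2, "y": 4.5, "z": 3, "ax": 0, "ay": 0, "az": 1.3, "gripper": 255}, {"x": 3.5, "y": 7.5, "z": 3, "ax": 0, "ay": 0, "az": 2.2, "gripper": 255}, {"x": 5, "y": 10.5, "z": 3, "ax": 0, "ay": 0, "az": 3.1, "gripper": 255}, {"x": 6.5, "y": 13.5, "z": 3, "ax": 0, "ay": 0, "az": 4, "gripper": 255}, {"x": 8, "y": 16.5, "z": 3, "ax": 0, "ay": 0, "az": 4.9, "gripper": 255}, {"x": 9.5, "y": 19.5, "z": 3, "ax": 0, "ay": 0, "az": 5.8, "gripper": 255}, {"x": 11, "y": 22.5, "z": 3, "ax": 0, "ay": 0, "az": 6.7, "gripper": 255}, {"x": 12.5, "y": 25.5, "z": 3, "ax": 0, "ay": 0, "az": 7.6, "gripper": 255}, {"x": 14, "y": 28.5, "z": 3, "ax": 0, "ay": 0, "az": 8.5, "gripper": 255}, {"x": 15, "y": 31, "z": 3, "ax": 0, "ay": 0, "az": 9.2, "gripper": 255}, {"x": 15.7, "y": 33, "z": 3, "ax": 0, "ay": 0, "az": 9.8, "gripper": 255}, {"x": 16, "y": 34, "z": 3, "ax": 0, "ay": 0, "az": 10, "gripper": 255}, {"x": 16, "y": 34, "z": 3, "ax": 0, "ay": 0, "az": 10, "gripper": 255}]'

```text
t: 1.6
ee_pos: [335.3, -258.1, 435.1]
orientation: [1.382, 1.088, -1.382]
force: [0.1, -0.6, -0.9]
finger_gap: 1.7
```

Emit:
apply_moves --targets '[{"x": 0.5, "y": 1.2, "z": 0, "ax": 0, "ay": 0, "az": 0.4, "gripper": 255}, {"x": 1.5, "y": 3.5, "z": 0, "ax": 0, "ay": 0, "az": 1.1, "gripper": 255}, {"x": 3, "y": 6.5, "z": 0, "ax": 0, "ay": 0, "az": 2, "gripper": 255}, {"x": 4.5, "y": 9.5, "z": 0, "ax": 0, "ay": 0, "az": 2.9, "gripper": 255}, {"x": 6, "y": 12.7, "z": 0, "ax": 0, "ay": 0, "az": 3.9, "gripper": 255}, {"x": 7.4, "y": 16, "z": 0, "ax": 0, "ay": 0, "az": 4.9, "gripper": 255}, {"x": 8.8, "y": 19, "z": 0, "ax": 0, "ay": 0, "az": 5.8, "gripper": 255}, {"x": 10.2, "y": 22, "z": 0, "ax": 0, "ay": 0, "az": 6.7, "gripper": 255}, {"x": 11.6, "y": 25, "z": 0, "ax": 0, "ay": 0, "az": 7.6, "gripper": 255}, {"x": 13, "y": 28, "z": 0, "ax": 0, "ay": 0, "az": 8.5, "gripper": 255}, {"x": 14, "y": 30.3, "z": 0, "ax": 0, "ay": 0, "az": 9.2, "gripper": 255}, {"x": 14.6, "y": 31.7, "z": 0, "ax": 0, "ay": 0, "az": 9.65, "gripper": 255}, {"x": 14.6, "y": 31.7, "z": 0, "ax": 0, "ay": 0, "az": 9.65, "gripper": 255}, {"x": 14.6, "y": 31.7, "z": 0, "ax": 0, "ay": 0, "az": 9.65, "gripper": 255}]'

```text
t: 2.77
ee_pos: [482.1, 58.3, 435.2]
orientation: [0.623, 1.479, -0.625]
force: [-0.0, 0.6, -0.3]
finger_gap: 0.2
```

Run:
```python
from rig import capture, readout
from h import *
st=readout.sense(); print(st["ee_pos"],st["force"],st["finger_gap"]); M=R.from_rotvec(st["orientation"]).as_matrix(); print(M.round(3))
c=capture("side"); cv2.imwrite("pics/side1.png",c["img"][:,:,::-1])
c=capture("wrist"); cv2.imwrite("pics/wrist1.png",c["img"][:,:,::-1])
```

```text
[482.07832203  58.3372913  435.1811447 ] [-0.02891956  0.60534326 -0.32736676] 0.24979828502466422
[[ 0.     0.716  0.698]
 [-0.001  0.698 -0.716]
 [-1.    -0.001  0.001]]
```

View pics/side1.png

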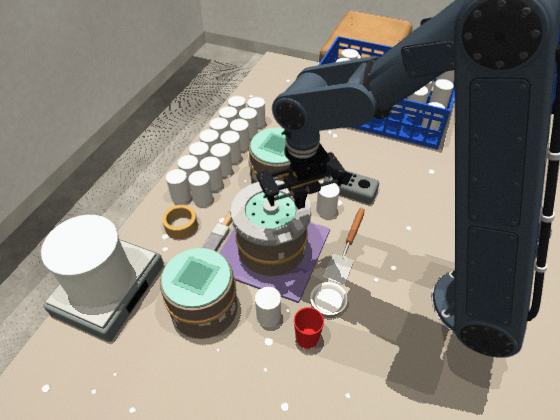

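View pics/wrist1.png

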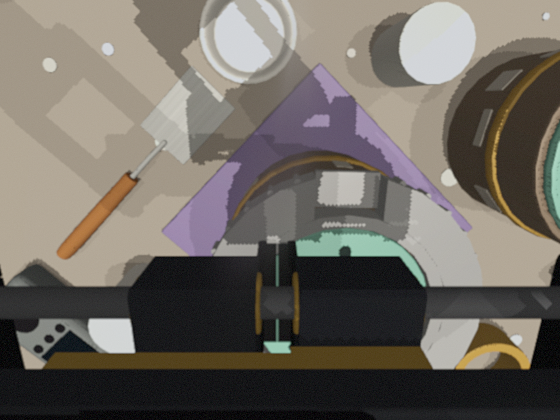

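The wrist view shows the notch with its lit key near (345,190), just round from the fingers. I'll take a third measurement there before touching.

Run:
```python
from rig import capture
from h import *
c=capture("wrist"); im=c["img"]
cv2.imwrite("pics/w2.png",cv2.resize(im[150:250,260:440,::-1],(792,440),interpolation=cv2.INTER_CUBIC))
C=np.array([569.5,37])
t=np.radians(45.8); n=np.array([-np.cos(t),np.sin(t)]);tt=np.array([n[1],-n[0]])
for z,r in ((184,77),(170,105)):
  for s in (-24,24):
    print(z,r,s,proj(c,[*(C+n*r+tt*s),z]).round(1), ((proj(c,[*(C+n*r+tt*s),z])-[260,150])*4.4).round(0))
```

```text
184 77 -24 [[313.1 215.5]] [[234. 288.]]
184 77 24 [[383.3 215.5]] [[543. 288.]]
170 105 -24 [[312.4 171.2]] [[230.  93.]]
170 105 24 [[381.  171.2]] [[532.  93.]]
```

View pics/w2.png

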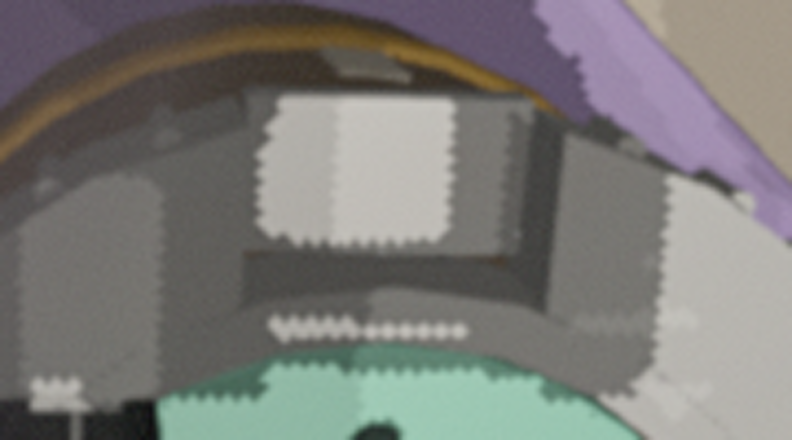

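The wrist view puts the notch within 1–2 mm of the prediction. Next I'll descend to about 4 mm above the ring.

Emit:
apply_moves --targets '[{"x": 0, "y": 0, "z": -1.5, "ax": 0, "ay": 0, "az": 0, "gripper": 255}, {"x": 0, "y": 0, "z": -3.5, "ax": 0, "ay": 0, "az": 0, "gripper": 255}, {"x": 0, "y": 0, "z": -5, "ax": 0, "ay": 0, "az": 0, "gripper": 255}, {"x": 0, "y": 0, "z": -6, "ax": 0, "ay": 0, "az": 0, "gripper": 255}, {"x": 0, "y": 0, "z": -6.5, "ax": 0, "ay": 0, "az": 0, "gripper": 255}, {"x": 0, "y": 0, "z": -6.5, "ax": 0, "ay": 0, "az": 0, "gripper": 255}, {"x": 0, "y": 0, "z": -6.5, "ax": 0, "ay": 0, "az": 0, "gripper": 255}]'

```text
t: 3.5
ee_pos: [481.4, 56.8, 370.4]
orientation: [0.626, 1.478, -0.627]
force: [-0.1, -0.0, -0.0]
finger_gap: 0.5
```

Emit:
apply_moves --targets '[{"x": 0, "y": 0, "z": -0.1, "ax": 0, "ay": 0, "az": 0, "gripper": 255}, {"x": 0, "y": 0, "z": -0.2, "ax": 0, "ay": 0, "az": 0, "gripper": 255}, {"x": 0, "y": 0, "z": -0.2, "ax": 0, "ay": 0, "az": 0, "gripper": 255}, {"x": 0, "y": 0, "z": -0.2, "ax": 0, "ay": 0, "az": 0, "gripper": 255}]'

```text
t: 3.83
ee_pos: [481.5, 56.9, 368.7]
orientation: [0.626, 1.478, -0.627]
force: [0.2, -0.0, 0.7]
finger_gap: 0.3
```

Emit:
apply_moves --targets '[{"x": 0, "y": 0, "z": -0.1, "ax": 0, "ay": 0, "az": 0, "gripper": 255}, {"x": 0, "y": 0, "z": -0.2, "ax": 0, "ay": 0, "az": 0, "gripper": 255}, {"x": 0, "y": 0, "z": -0.2, "ax": 0, "ay": 0, "az": 0, "gripper": 255}, {"x": 0, "y": 0, "z": -0.2, "ax": 0, "ay": 0, "az": 0, "gripper": 255}]'

```text
t: 4.17
ee_pos: [481.4, 56.9, 366.7]
orientation: [0.626, 1.478, -0.627]
force: [0.6, -0.7, 0.1]
finger_gap: 0.5
```

Emit:
apply_moves --targets '[{"x": 0, "y": 0, "z": -0.05, "ax": 0, "ay": 0, "az": 0, "gripper": 255}, {"x": 0, "y": 0, "z": -0.1, "ax": 0, "ay": 0, "az": 0, "gripper": 255}, {"x": 0, "y": 0, "z": -0.1, "ax": 0, "ay": 0, "az": 0, "gripper": 255}]'

```text
t: 4.42
ee_pos: [481.4, 57.0, 366.6]
orientation: [0.626, 1.477, -0.627]
force: [-1.6, -0.1, 7.1]
finger_gap: 0.3
```

Contact is at TCP z = 366.6 (tip at 184.6, the expected ring top) with 7 N. Now I'll slide lightly along the ring in short steps, watching the force.

Emit:
apply_moves --targets '[{"x": 0.1, "y": 0.4, "z": -0.04, "ax": 0, "ay": 0, "az": 0, "gripper": 255}, {"x": 0.2, "y": 0.8, "z": -0.04, "ax": 0, "ay": 0, "az": 0, "gripper": 255}, {"x": 0.26, "y": 1.1, "z": -0.04, "ax": 0, "ay": 0, "az": 0, "gripper": 255}, {"x": 0.26, "y": 1.1, "z": -0.04, "ax": 0, "ay": 0, "az": 0, "gripper": 255}]'

```text
t: 4.75
ee_pos: [484.4, 68.3, 366.6]
orientation: [0.625, 1.476, -0.626]
force: [-0.6, -1.3, 6.7]
finger_gap: 0.2
```

Emit:
apply_moves --targets '[{"x": 0.13, "y": 0.35, "z": -0.04, "ax": 0, "ay": 0, "az": 0, "gripper": 255}, {"x": 0.26, "y": 0.7, "z": -0.04, "ax": 0, "ay": 0, "az": 0, "gripper": 255}, {"x": 0.26, "y": 0.7, "z": -0.04, "ax": 0, "ay": 0, "az": 0, "gripper": 255}]'

```text
t: 5.0
ee_pos: [487.3, 75.5, 366.6]
orientation: [0.624, 1.476, -0.626]
force: [-1.7, -1.0, 6.1]
finger_gap: 0.2
```

Emit:
apply_moves --targets '[{"x": 0.19, "y": 0.35, "z": -0.04, "ax": 0, "ay": 0, "az": 0, "gripper": 255}, {"x": 0.37, "y": 0.7, "z": -0.04, "ax": 0, "ay": 0, "az": 0, "gripper": 255}, {"x": 0.37, "y": 0.7, "z": -0.04, "ax": 0, "ay": 0, "az": 0, "gripper": 255}]'

```text
t: 5.25
ee_pos: [491.1, 82.6, 366.6]
orientation: [0.623, 1.476, -0.626]
force: [-1.4, -2.0, 7.2]
finger_gap: 0.3
```

Emit:
apply_moves --targets '[{"x": 0.22, "y": 0.33, "z": -0.04, "ax": 0, "ay": 0, "az": 0, "gripper": 255}, {"x": 0.43, "y": 0.66, "z": -0.04, "ax": 0, "ay": 0, "az": 0, "gripper": 255}, {"x": 0.43, "y": 0.66, "z": -0.04, "ax": 0, "ay": 0, "az": 0, "gripper": 255}]'

```text
t: 5.5
ee_pos: [495.3, 89.4, 366.3]
orientation: [0.622, 1.477, -0.626]
force: [-1.1, -1.8, 6.2]
finger_gap: 0.5
```

Emit:
apply_moves --targets '[{"x": 0.23, "y": 0.3, "z": -0.04, "ax": 0, "ay": 0, "az": 0, "gripper": 255}, {"x": 0.45, "y": 0.6, "z": -0.04, "ax": 0, "ay": 0, "az": 0, "gripper": 255}, {"x": 0.45, "y": 0.6, "z": -0.04, "ax": 0, "ay": 0, "az": 0, "gripper": 255}]'

```text
t: 5.75
ee_pos: [500.1, 96.0, 365.5]
orientation: [0.623, 1.477, -0.625]
force: [0.4, -0.3, -0.4]
finger_gap: 0.3
```

Emit:
apply_moves --targets '[{"x": 0.18, "y": 0.2, "z": -0.04, "ax": 0, "ay": 0, "az": 0, "gripper": 255}, {"x": 0.35, "y": 0.4, "z": -0.04, "ax": 0, "ay": 0, "az": 0, "gripper": 255}, {"x": 0.35, "y": 0.4, "z": -0.04, "ax": 0, "ay": 0, "az": 0, "gripper": 255}]'

```text
t: 6.0
ee_pos: [503.9, 100.4, 364.9]
orientation: [0.623, 1.477, -0.624]
force: [-1.1, 0.3, 0.2]
finger_gap: 0.1
```

The force vanished and the tip sank at about 40°, which matches the predicted near edge. I'll centre in the notch and descend slowly to just above the key.

Emit:
apply_moves --targets '[{"x": 0.2, "y": 0.2, "z": 0, "ax": 0, "ay": 0, "az": 0, "gripper": 255}, {"x": 0.2, "y": 0.2, "z": -0.2, "ax": 0, "ay": 0, "az": 0, "gripper": 255}, {"x": 0.2, "y": 0.2, "z": -0.5, "ax": 0, "ay": 0, "az": 0, "gripper": 255}, {"x": 0.2, "y": 0.2, "z": -0.8, "ax": 0, "ay": 0, "az": 0, "gripper": 255}, {"x": 0.2, "y": 0.2, "z": -1, "ax": 0, "ay": 0, "az": 0, "gripper": 255}, {"x": 0.2, "y": 0.2, "z": -1, "ax": 0, "ay": 0, "az": 0, "gripper": 255}, {"x": 0.2, "y": 0.2, "z": -1, "ax": 0, "ay": 0, "az": 0, "gripper": 255}]'

```text
t: 6.58
ee_pos: [505.8, 102.3, 354.6]
orientation: [0.623, 1.477, -0.625]
force: [-0.4, 0.6, -0.1]
finger_gap: 0.3
```

Emit:
apply_moves --targets '[{"x": 0, "y": 0, "z": -0.1, "ax": 0, "ay": 0, "az": 0, "gripper": 255}, {"x": 0, "y": 0, "z": -0.2, "ax": 0, "ay": 0, "az": 0, "gripper": 255}, {"x": 0, "y": 0, "z": -0.3, "ax": 0, "ay": 0, "az": 0, "gripper": 255}, {"x": 0, "y": 0, "z": -0.3, "ax": 0, "ay": 0, "az": 0, "gripper": 255}]'

```text
t: 6.92
ee_pos: [505.9, 102.3, 352.2]
orientation: [0.623, 1.477, -0.625]
force: [-0.8, 0.3, 4.0]
finger_gap: 0.2
```

Key touched at TCP z = 352.2, where it was expected. Pressing now.

Emit:
apply_moves --targets '[{"x": 0, "y": 0, "z": -0.2, "ax": 0, "ay": 0, "az": 0, "gripper": 255}, {"x": 0, "y": 0, "z": -0.3, "ax": 0, "ay": 0, "az": 0, "gripper": 255}, {"x": 0, "y": 0, "z": -0.4, "ax": 0, "ay": 0, "az": 0, "gripper": 255}, {"x": 0, "y": 0, "z": -0.5, "ax": 0, "ay": 0, "az": 0, "gripper": 255}, {"x": 0, "y": 0, "z": -0.6, "ax": 0, "ay": 0, "az": 0, "gripper": 255}, {"x": 0, "y": 0, "z": -0.6, "ax": 0, "ay": 0, "az": 0, "gripper": 255}]'

```text
t: 7.42
ee_pos: [505.8, 102.3, 347.1]
orientation: [0.623, 1.476, -0.624]
force: [-1.6, -0.5, 7.1]
finger_gap: 0.6
```

Emit:
apply_moves --targets '[{"x": 0, "y": 0, "z": -0.1, "ax": 0, "ay": 0, "az": 0, "gripper": 255}, {"x": 0, "y": 0, "z": -0.2, "ax": 0, "ay": 0, "az": 0, "gripper": 255}, {"x": 0, "y": 0, "z": -0.25, "ax": 0, "ay": 0, "az": 0, "gripper": 255}, {"x": 0, "y": 0, "z": -0.25, "ax": 0, "ay": 0, "az": 0, "gripper": 255}, {"x": 0, "y": 0, "z": -0.25, "ax": 0, "ay": 0, "az": 0, "gripper": 255}]'

```text
t: 7.83
ee_pos: [505.7, 102.3, 345.5]
orientation: [0.623, 1.476, -0.624]
force: [-2.3, -0.4, 7.1]
finger_gap: 0.6
```

Emit:
apply_moves --targets '[{"x": 0, "y": 0, "z": -0.1, "ax": 0, "ay": 0, "az": 0, "gripper": 255}, {"x": 0, "y": 0, "z": -0.2, "ax": 0, "ay": 0, "az": 0, "gripper": 255}, {"x": 0, "y": 0, "z": -0.25, "ax": 0, "ay": 0, "az": 0, "gripper": 255}, {"x": 0, "y": 0, "z": -0.25, "ax": 0, "ay": 0, "az": 0, "gripper": 255}, {"x": 0, "y": 0, "z": -0.25, "ax": 0, "ay": 0, "az": 0, "gripper": 255}]'

```text
t: 8.25
ee_pos: [505.6, 102.4, 344.5]
orientation: [0.623, 1.475, -0.624]
force: [-2.7, -0.1, 10.5]
finger_gap: 0.6
```

Emit:
apply_moves --targets '[{"x": 0, "y": 0, "z": -0.15, "ax": 0, "ay": 0, "az": 0, "gripper": 255}, {"x": 0, "y": 0, "z": -0.25, "ax": 0, "ay": 0, "az": 0, "gripper": 255}, {"x": 0, "y": 0, "z": -0.3, "ax": 0, "ay": 0, "az": 0, "gripper": 255}, {"x": 0, "y": 0, "z": -0.3, "ax": 0, "ay": 0, "az": 0, "gripper": 255}]'

```text
t: 8.58
ee_pos: [505.4, 102.4, 344.4]
orientation: [0.622, 1.474, -0.623]
force: [-5.2, -0.6, 21.0]
finger_gap: 0.5
```

The key has reached a hard stop: force doubled to 21 N with 0.1 mm of movement. One slightly firmer push will confirm it.

Emit:
apply_moves --targets '[{"x": 0, "y": 0, "z": -0.3, "ax": 0, "ay": 0, "az": 0, "gripper": 255}, {"x": 0, "y": 0, "z": -0.45, "ax": 0, "ay": 0, "az": 0, "gripper": 255}, {"x": 0, "y": 0, "z": -0.45, "ax": 0, "ay": 0, "az": 0, "gripper": 255}]'

```text
t: 8.83
ee_pos: [505.1, 102.5, 344.3]
orientation: [0.622, 1.472, -0.622]
force: [-7.8, -0.5, 31.3]
finger_gap: 0.1
```

Fully down at z = 344.3, about 8 mm below first contact. Next I'll lift straight up, then retreat.

Emit:
apply_moves --targets '[{"x": 0, "y": 0, "z": 0.3, "ax": 0, "ay": 0, "az": 0, "gripper": 255}, {"x": 0, "y": 0, "z": 0.8, "ax": 0, "ay": 0, "az": 0, "gripper": 255}, {"x": 0, "y": 0, "z": 1.6, "ax": 0, "ay": 0, "az": 0, "gripper": 255}, {"x": 0, "y": 0, "z": 2.6, "ax": 0, "ay": 0, "az": 0, "gripper": 255}, {"x": 0, "y": 0, "z": 4, "ax": 0, "ay": 0, "az": 0, "gripper": 255}, {"x": 0, "y": 0, "z": 6, "ax": 0, "ay": 0, "az": 0, "gripper": 255}, {"x": 0, "y": 0, "z": 8, "ax": 0, "ay": 0, "az": 0, "gripper": 255}, {"x": 0, "y": 0, "z": 9.5, "ax": 0, "ay": 0, "az": 0, "gripper": 255}, {"x": 0, "y": 0, "z": 10, "ax": 0, "ay": 0, "az": 0, "gripper": 255}, {"x": 0, "y": 0, "z": 10, "ax": 0, "ay": 0, "az": 0, "gripper": 255}]'

```text
t: 9.67
ee_pos: [505.4, 102.5, 445.6]
orientation: [0.623, 1.469, -0.621]
force: [0.9, -0.0, -0.1]
finger_gap: 0.1
```

Emit:
apply_moves --targets '[{"x": -0.3, "y": -1, "z": 0, "ax": 0, "ay": 0, "az": 0, "gripper": 255}, {"x": -1, "y": -3, "z": 0, "ax": 0, "ay": 0, "az": 0, "gripper": 255}, {"x": -2, "y": -6, "z": 0, "ax": 0, "ay": 0, "az": 0, "gripper": 255}, {"x": -3, "y": -9, "z": 0, "ax": 0, "ay": 0, "az": 0, "gripper": 255}, {"x": -4, "y": -12, "z": 0, "ax": 0, "ay": 0, "az": 0, "gripper": 255}, {"x": -5, "y": -15, "z": 0, "ax": 0, "ay": 0, "az": 0, "gripper": 255}, {"x": -6, "y": -18, "z": 0, "ax": 0, "ay": 0, "az": 0, "gripper": 255}, {"x": -7, "y": -21, "z": 0, "ax": 0, "ay": 0, "az": 0, "gripper": 255}, {"x": -8, "y": -24, "z": 0, "ax": 0, "ay": 0, "az": 0, "gripper": 255}, {"x": -9, "y": -27, "z": 0, "ax": 0, "ay": 0, "az": 0, "gripper": 255}, {"x": -10, "y": -30, "z": 0, "ax": 0, "ay": 0, "az": 0, "gripper": 255}, {"x": -11, "y": -33, "z": 0, "ax": 0, "ay": 0, "az": 0, "gripper": 255}, {"x": -11.8, "y": -35.5, "z": 0, "ax": 0, "ay": 0, "az": 0, "gripper": 255}, {"x": -12, "y": -36, "z": 0, "ax": 0, "ay": 0, "az": 0, "gripper": 255}, {"x": -12, "y": -36, "z": 0, "ax": 0, "ay": 0, "az": 0, "gripper": 255}]'

```text
t: 10.92
ee_pos: [384.4, -259.0, 444.5]
orientation: [0.627, 1.471, -0.624]
force: [-0.0, 0.4, -0.1]
finger_gap: 0.8
```

Run:
```python
from rig import capture, readout
from h import *
st=readout.sense(); print(st["t"],st["ee_pos"],st["force"],np.abs(st["qvel"]).max())
for n,(u,v) in {"top":(254,204),"side":(270,210)}.items():
    c=capture(n); im=c["img"]; cv2.imwrite(f"pics/{n}9.png",im[:,:,::-1])
    cv2.imwrite(f"pics/{n}9_crop.png",cv2.resize(im[v-70:v+70,u-70:u+70,::-1],(580,580),interpolation=cv2.INTER_CUBIC))
    hsv=cv2.cvtColor(im,cv2.COLOR_RGB2HSV)
    m=cv2.inRange(hsv,(65,50,90),(95,255,255)); roi=np.zeros_like(m); roi[v-40:v+40,u-45:u+45]=255; m&=roi
    m=cv2.morphologyEx(m,cv2.MORPH_CLOSE,np.ones((9,9)))
    k=max(cv2.findContours(m,0,1)[0],key=cv2.contourArea)
    for z in (180,188):
        print(n,z,cv2.fitEllipse(onz(c,k.reshape(-1,2).astype(float),z)[:,:2].astype(np.float32)))
```

```text
10.9167 [ 384.39695416 -259.02687651  444.46851436] [-0.02758852  0.422679   -0.12110955] 0.05245073591114146
top 180 ((569.7683715820312, 37.560203552246094), (126.59803009033203, 128.98760986328125), 81.26061248779297)
top 188 ((569.0309448242188, 37.061710357666016), (125.63340759277344, 128.00477600097656), 81.26058959960938)
side 180 ((567.5075073242188, 41.63157272338867), (115.79566955566406, 125.06674194335938), 114.57091522216797)
side 188 ((564.60546875, 48.01976013183594), (114.74862670898438, 123.93585205078125), 114.57095336914062)
```

View pics/side9_crop.png

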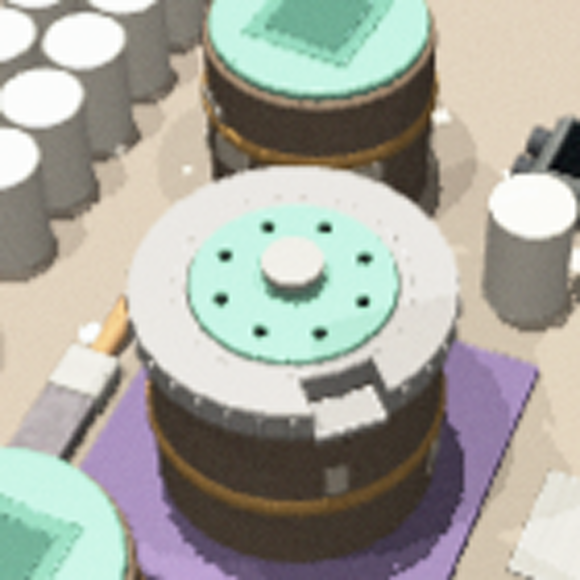

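View pics/top9.png

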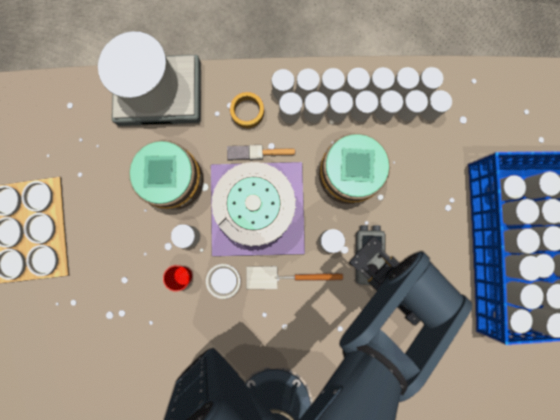

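The side view shows the cover standing proud of the ring. The knob moved up from crop row 272 to about 262, roughly 2.4 px, where 8 mm should give about 2 px. The key floor sits deeper and nothing else has moved. I'll let the arm settle, then hand in.

Emit:
apply_moves --targets '[{"x": 0, "y": 0, "z": 0, "ax": 0, "ay": 0, "az": 0, "gripper": 255}, {"x": 0, "y": 0, "z": 0, "ax": 0, "ay": 0, "az": 0, "gripper": 255}, {"x": 0, "y": 0, "z": 0, "ax": 0, "ay": 0, "az": 0, "gripper": 255}]'

```text
t: 11.27
ee_pos: [385.2, -255.7, 444.5]
orientation: [0.624, 1.473, -0.619]
force: [-0.6, -1.2, -0.6]
finger_gap: 0.7
```

```bash
python3 -c "
from rig import workorder
print(workorder.hand_in())"
```

```text
the job is handed in; nothing more can be done
None
```

The mould is unlocked: the key is fully down and stayed down, and the cover has risen. I handed the job in at about 11 s, with the arm clear of the mould.

- **Finding the notch:** The camera views put its middle about 46° round from the −x side, towards +y. I then felt along the ring top with the closed fingertips at 6–7 N until the contact dropped away at about 40°, where the near edge was expected.
- **Pressing the key:** The fingertips met the key about 14 mm below the ring's top. They stopped hard about 8 mm lower, where the force rose to 31 N with almost no further movement.
- **Last checks:** The side picture shows the cover standing above the ring. The knob moved up about 2.4 pixels, where 8 mm should give about 2. By eye, nothing else looks moved in the top and side pictures.
- **One check failed:** The automatic outline fit of the raised cover in the side view was unreliable, probably because the raised knob cuts into the green area. I judged the rise from the knob's shift and the picture instead.

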